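Index and lock the radio repair turntable

ROBOT

A 6-joint arm with a two-finger parallel gripper is mounted at the origin on the work surface. World frame = base frame: x ahead of the robot, y to its left, z up, the work surface at z = 0. Lengths are in mm, angles in rad, forces in N, time in s.
With the tool pointing down it reaches from about 275 to 1000 mm from the base axis. Payload 8.4 kg.
Tool frame: the origin (TCP) lies between the finger pads; the fingertips stand 11 mm ahead of it and the grasp point (between the pads) lies 8 mm behind it; z points along the fingers, y is the direction in which the jaws open and shut (so a half turn about z gives the same grasp; the last joint's range is limited). The gripper opens to 85 mm and grips with 20 to 120 N. Pads are 22 mm wide; open, the fingers measure 114 mm over their backs; the gripper's body (76 mm by 85 mm) begins 54 mm behind the grasp point. The pads swing forward as they close: fully open they stand 13 mm farther back than shut.
Start: joints at [-1.211, 0.353, 1.633, -0, 1.155, -0.002], TCP at [221.223, -584.541, 242.281] pointing down, gripper open.
Joint ranges: [-2.63, 2.63], [-0.92, 2.1], [0.06, 2.66], [-1.3, 4.44], [0, 2.69], [-3.02, 3.02]. Speed limits (rad/s): [2.22, 2.22, 2.79, 3.14, 3.14, 3.14].

INTERFACE

Orientations are given as [roll, pitch, yaw] about the fixed x, y, z axes, in that order (R = Rz(yaw) Ry(pitch) Rx(roll)).
In Python, from rig import r, eyes gives the robot as it stands. The module is installed in compiled form; this text tells all that it offers.
- The arm moves only by the tool servo_tool, never from a script. Its argument "rows" is a list of rows, each a list of 3 entries, a list of its own where there are three numbers: the shift along the world's x, y, z in cm, then the turn about the world's z in rad, then the finger opening in cm, from 0 to 8.54. A call has 1 to 5 rows; each row shifts and turns the commanded pose from where the row before left it; what a row does not reach is not made up. A row lasts 1/12 s, in which the tool goes at most 41.7 mm and 7.16 degrees, less where a joint would pass 70% of its speed; a pose out of reach is approached as far as the arm can. A call is refused whole if a number of a shift passes 4.17 or a number of a turn 0.125, either way. A call with a gripper value outside its range is refused whole. The fingers move at their own pace and stop on an object; "squeeze" is the grip in N (left out, the last holds). Time passes only in rows, so rows that do not move let the fingers close. It gives the time, the measured TCP pose, the force and the opening at its end, in the units of the state.
- r.sense(): the state, without advancing time (a new reading comes with each control period).
- eyes.grab_frame(name): name is "scene" or "top" or "wrist"; returns a dict with "frame" (480x640x3 uint8, red, green, blue), "depth" (480x640 float32, mm along the optical axis (not along the pixel's ray), 0 where there is no reading), "vertical_fov" (degrees; the focal length in pixels is half the picture's height over the tangent of half this angle, whatever the lens; pixels are square), "cx", "cy" (the principal point, pixels), "camera_from_world" (4x4, takes a point from world to camera coordinates); the wrist camera has in their place "hand_eye" (4x4, takes a point from camera to tool coordinates, whose origin is the TCP and whose axes are the flange's). Camera axes: x right, y down, z forward; pixel columns grow to the right and rows downward; lengths in mm; the calibration is good to about 2 mm. A picture is of the moment at which its call begins: read the wrist's pose just before it.
- r.sign_off(): hands the job in, once; it reports no verdict.
The state is a dict: "clock": time; "qpos": joint angles; "qvel": joint speeds; "joint_efforts": joint torques, N m; "eef_pos": TCP position; "tcp_rot": TCP orientation; "contact_force": force on the tool from outside, world axes, zero at the start; "wrist_torque": the same for the moment, N m; "opening": opening from 0.0 (shut) to 1.0 (fully open).
Only numpy, scipy, OpenCV 4.12 (cv2) and the standard library are available. Lean on these libraries where they do the work, as an engineer would, in place of code of your own. Each camera call takes 0.05 s, during which the arm holds its last target.

TASK

Push the orange post on the radio turntable so that it turns anticlockwise (seen from above) until its index arm comes up against the steel stop, and keep pressing it there with a light steady push of about 10 N (never over 20 N) for two seconds so that it seats. Then take the yellow-headed locking pin from its wooden block and put it straight down through the hole in the index arm into the index block beneath, fully home, and let go. Leave the jar, heat sink and screwdriver alone.

Things in the scene. Friction and masses are not known exactly. Their poses are not given: they have to be found in the camera images.
- stand: Fixed rotary work stand: round blue base plate 300 mm across, 10 mm thick. Origin: centre of its underside, on the turntable's upright axis; x points from the axis to the index block. A hard steel stop (30 x 12 mm, top 42 mm above the bench) stands on the anticlockwise side of that block and halts the turntable dead, with the index arm exactly over the block.
- turntable: Turns on the stand: round plywood top 170 mm across with a grey radio back panel (parts up to 70 mm above the bench), two aluminium arms out to 135 mm, upper faces 44 mm above the bench. Origin on the axis 34 mm above the bench; x points along the index arm. Steady friction, about 2.5 N at the post; stays where left. Starts 0.6 to 1.4 rad clockwise of the stop (seen from above).
- index_hole (a point): Centre of the mouth of the hole in the aluminium index block (34 x 34 x 22 mm) fixed on the base, beside the stop and a red mark; 115 mm from the axis, 32 mm above the bench. Round hole 12 mm across, 20 mm deep. It is hidden under the index arm when the arm is at the stop.
- lug_hole (a point): Centre of the mouth (upper face) of the through hole in the turntable's index arm (34 mm wide, 10 mm thick, small red mark at its end); 115 mm from the axis, 44 mm above the bench. Round hole 12 mm across. At the stop it lies straight above index_hole (12 mm higher).
- post_top (a point): Top centre of the orange upright push post on the turntable's other arm: round, 15 mm across, standing from 44 to 88 mm above the bench, 115 mm from the axis, 2.2 rad anticlockwise of the index arm (seen from above). It turns with the turntable.
- pin: Loose locking pin, upright: a steel shank 10 mm across and 28 mm long, with its lowest 7 mm tapered to 5 mm, and above it a yellow round head 18 mm across and 26 mm high. Weight 45 g. Origin at the centre of the shank's tip; z up along the pin; the head spans 28 to 54 mm above the origin.
- pin_collar (a point): Point on the pin's axis at the flat underside of the yellow head, 28 mm above the tip. Fully home, it rests on the upper face of the index arm, at lug_hole.
- pin_block: Fixed dark wooden parking block 50 x 50 x 32 mm with a 12 mm hole in its middle, in which the pin stands at the start with its head's underside resting on the block's top. Origin at the centre of its underside.
- screw_jar: Glass jar of screws, loose, 62 mm across, 76 mm high; origin at the centre of its underside. Not to be disturbed.
- heat_sink: Aluminium finned heat sink, loose, 50 x 40 x 28 mm; origin at the centre of its underside. Not to be disturbed.
- screwdriver: Red-handled screwdriver lying on the bench, loose, 200 mm long, handle 26 mm thick; origin under its middle, x towards its tip. Not to be disturbed.
Mind the look-alikes: they are no part of the job. Leave any blue or red look-alike of the pin alone.

How it is judged (in metres and radians):
On the way, in this order (a step that is already met when the one before it is completed fails the run):
1. The index arm is against the stop (its hole within 2 mm of straight above the index hole) and the fingers press the turntable with 7 to 13 N, for 0.8 s (horizontal distance between lug_hole and index_hole below 0.002 m and contact force between the fingers and turntable between 7 and 13 N), for 0.8 s.
2. The pin is through the arm's hole and in the index block, its head down on the arm (within 3 mm) (z of pin_collar in the frame of lug_hole below 0.003 m and horizontal distance between pin_collar and index_hole below 0.003 m and angle between pin's own z axis and vertical below 0.12 rad), for 0.2 s.
At the end, for the whole second after the job is handed in: The turntable is at its index (arm hole within 3 mm of straight above the index hole), the pin stands upright (within 7 degrees) through both holes with the underside of its head on the arm within 3 mm, at rest and released (all of step 2 and horizontal distance between lug_hole and index_hole below 0.003 m and z of pin_collar in the frame of lug_hole above -0.003 m and linear speed of pin below 0.01 m/s); the robot touches nothing.
It fails at once if The turntable is pushed with more than 20 N (contact force between any of the fingers, the arm and turntable above 20 N).
It fails at once if The jar, heat sink or screwdriver is moved more than 15 mm (distance of any of screw_jar, heat_sink, screwdriver from where it was at the start of the episode above 0.015 m).
It also fails if it takes over 72 s, if anything falls off the work surface, if the arm or the gripper's body presses on something with over 40 N, if the wrist force passes 120 N, or if a joint passes its speed limit or range.

## Working session

There is one attempt and no reset: what is moved stays moved. The work goes in short steps, Python scripts to look and compute and a tool call to move; the robot and the scene stay as the last step left them, time stands still between calls to the robot, and variables do not carry over. Pictures are saved under pics/ and viewed, and the job is handed in when it is done.

Besides the shell and the picture viewer there is one more tool, called after "Emit:" in YAML: its name, and indented under it one key for each argument. servo_tool: Moves the arm, as the interface text tells. Its arguments: {"type":"object","properties":{"rows":{"type":"array"},"squeeze":{"type":"number"}},"required":["rows"]}

```bash
mkdir -p pics; ls
cat > h.py <<'E'
import numpy as np, cv2
from rig import r, eyes
def grab(n,fn=None):
    d=eyes.grab_frame(n)
    if fn: cv2.imwrite('pics/'+fn,cv2.cvtColor(d['frame'],cv2.COLOR_RGB2BGR))
    d['f']=240/np.tan(np.radians(d['vertical_fov'])/2)
    return d
def ray(d,u,v,T=None):
    # T: world_from_camera
    T=np.linalg.inv(d['camera_from_world']) if T is None else T
    c=np.array([(u-d['cx'])/d['f'],(v-d['cy'])/d['f'],1])
    return T[:3,3],T[:3,:3]@c
def onplane(d,u,v,z,T=None):
    o,k=ray(d,u,v,T); return o+k*(z-o[2])/k[2]
def atdepth(d,u,v,T=None):
    o,k=ray(d,u,v,T); return o+k*d['depth'][int(round(v)),int(round(u))]
E
python3 - <<'E'
from h import *
s=r.sense();print(s)
for n in ['scene','top','wrist']:
    d=grab(n,n+'0.png');print(n,d['vertical_fov'],d['cx'],d['cy'],np.round(d.get('camera_from_world',d.get('hand_eye')),3).tolist())
E
```

```text
pics
{'clock': 0.0, 'qpos': array([-1.21138600e+00,  3.53614978e-01,  1.63414040e+00, -1.17772280e-06,
        1.15516920e+00, -2.40537156e-03]), 'qvel': array([-0.00052832,  0.00115044,  0.00188791, -0.00182061, -0.00054527,
        0.00010575]), 'joint_efforts': array([-1.13382572e-03, -6.05248690e+01, -3.42065763e+01, -1.96760498e-04,
        9.27662681e-03,  7.46034999e-06]), 'eef_pos': array([ 221.07043318, -584.11240383,  241.57969397]), 'tcp_rot': array([-3.14026073e+00, -2.12694358e-06,  3.61816177e-01]), 'contact_force': array([ 0.37507775, -0.53335294,  0.53773869]), 'wrist_torque': array([-0.04338661, -0.00507587,  0.04126116]), 'opening': 1.0015236976879385}
scene 49.88995312884655 319.8144842229915 241.2088278634058 [[0.826, 0.563, -0.021, -460.186], [0.353, -0.546, -0.76, -114.931], [-0.439, 0.621, -0.65, 1231.434], [0.0, 0.0, 0.0, 1.0]]
top 43.15915899154514 319.1578619948985 236.89897373331038 [[0.022, -1.0, 0.008, 12.653], [-0.981, -0.023, -0.193, 567.394], [0.193, -0.004, -0.981, 1107.491], [0.0, 0.0, 0.0, 1.0]]
wrist 61.428806967462044 320.0315592108647 239.78158328411112 [[-0.0, -0.964, -0.265, 65.776], [1.0, -0.0, -0.0, -0.175], [0.0, -0.265, 0.964, -132.031], [0.0, 0.0, 0.0, 1.0]]
```

View pics/scene0.png

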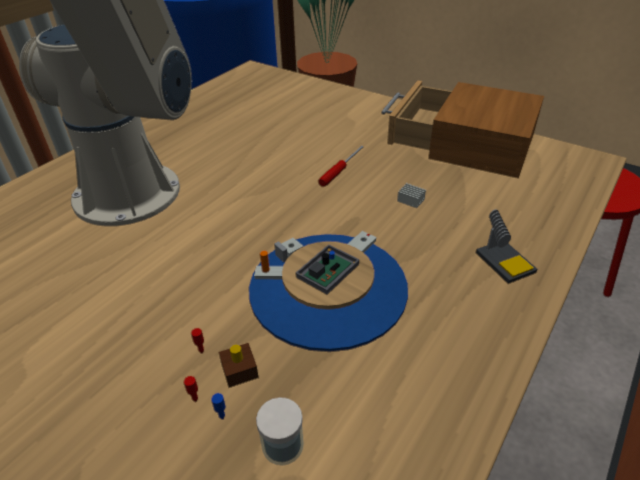

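View pics/top0.png

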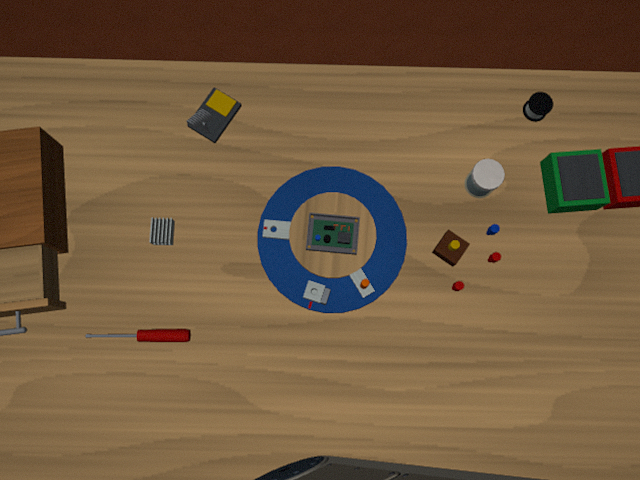

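View pics/wrist0.png

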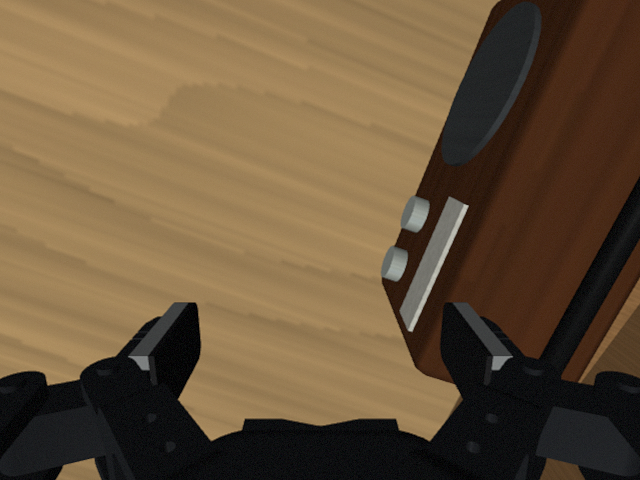

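The top view shows the turntable centred near (332,239), the index arm at (275,230), the block at (316,292), the orange post at (365,283) and the pin in its block at (455,245). The jar is at (486,176), with red and blue decoy pins nearby. The scene view agrees.

```bash
cat > m.py <<'E'
from h import *
def blobs(d,lo,hi,amin=15):
    hsv=cv2.cvtColor(d['frame'],cv2.COLOR_RGB2HSV)
    m=cv2.inRange(hsv,np.array(lo),np.array(hi))
    n,l,st,c=cv2.connectedComponentsWithStats(m)
    return [(c[i].round(1).tolist(),st[i].tolist()) for i in range(1,n) if st[i][4]>=amin],m
E
python3 - <<'E'
from m import *
for n in ['top','scene']:
    d=grab(n)
    print(n)
    for nm,lo,hi,z in [('orange',(8,180,120),(18,255,255),88),('yellow',(22,150,100),(32,255,255),54+4),('blue',(104,150,60),(118,255,255),10),('red',(0,180,90),(4,255,255),40)]:
        b,_=blobs(d,lo,hi,6)
        for c,s in b: print(nm,c,s,'plane',onplane(d,*c,z).round(1)[:2],'depth',atdepth(d,*c).round(1))
    im=cv2.cvtColor(d['frame'],cv2.COLOR_RGB2BGR)
    if n=='top': im=cv2.resize(im[150:330,230:510],None,fx=2.85,fy=2.85,interpolation=cv2.INTER_CUBIC)
    else: im=cv2.resize(im[220:420,170:420],None,fx=3,fy=3,interpolation=cv2.INTER_CUBIC)
    cv2.imwrite(f'pics/z_{n}.png',im)
E
```

```text
top
orange [364.7, 282.2] [361, 279, 8, 7, 42] plane [477.8 -59.7] depth [477.9 -59.8  86.8]
yellow [220.6, 102.4] [206, 89, 30, 27, 451] plane [835.3 228.3] depth [853.2 235.5  16.7]
yellow [454.7, 244.0] [450, 240, 10, 9, 71] plane [ 558.7 -233.6] depth [ 558.3 -233.1   60.1]
blue [333.7, 238.3] [258, 167, 148, 146, 9577] plane [573.7  -3.6] depth [566.1  -2.5  48.8]
blue [493.0, 228.7] [487, 224, 12, 10, 77] plane [ 600.8 -322.2] depth [ 591.  -308.9   54.8]
blue [273.2, 228.9] [271, 227, 5, 5, 17] plane [590.  117.5] depth [590.  117.5  10.2]
blue [317.3, 237.0] [315, 235, 6, 5, 24] plane [575.6  29.1] depth [565.6  29.1  61. ]
red [620.7, 174.0] [609, 147, 31, 55, 400] plane [ 711.7 -571.8] depth [ 704.9 -560.7   61.2]
red [495.9, 256.1] [492, 252, 9, 9, 48] plane [ 540.2 -317.1] depth [ 538.1 -313.4   52.3]
red [458.8, 284.8] [454, 281, 10, 9, 50] plane [ 482.8 -244. ] depth [ 481.4 -241.3   51.5]
red [309.8, 304.2] [309, 302, 3, 6, 8] plane [439.2  40.4] depth [442.   40.7   7.5]
red [162.4, 335.3] [137, 330, 52, 11, 432] plane [374.7 315.7] depth [375.2 320.   22.5]
scene
ora
[... 592 characters left out ...]
] plane [619.3 -47.9] depth [620.6 -50.   12.7]
blue [274.5, 259.3] [269, 251, 15, 14, 121] plane [448.4  -0.6] depth [ 4.482e+02 -4.000e-01  9.700e+00]
blue [331.4, 253.1] [329, 250, 6, 8, 24] plane [533.3  76.5] depth [566.2  27.   63.2]
blue [217.4, 398.8] [212, 394, 12, 11, 97] plane [ 570.3 -297.7] depth [ 594.6 -314.4   53. ]
red [332.9, 170.6] [320, 161, 26, 20, 188] plane [395.2 293.6] depth [379.5 317.5  21.6]
red [625.0, 193.5] [605, 169, 35, 44, 1059] plane [980.5 557.5] depth [ 990.2 1130.5 -297.7]
red [196.2, 331.9] [192, 328, 10, 8, 60] plane [ 471.5 -235.8] depth [ 482.  -242.8   54.2]
red [189.3, 380.6] [184, 376, 12, 10, 83] plane [ 530.1 -309.8] depth [ 539.6 -315.4   54.6]
```

Run:
```python
from m import *
d=grab('top')
b,m=blobs(d,(104,150,60),(118,255,255),2000)
# ellipse of blue plate outer contour
cs,_=cv2.findContours(m,cv2.RETR_EXTERNAL,cv2.CHAIN_APPROX_NONE)
c=max(cs,key=cv2.contourArea)
P=np.array([onplane(d,*p[0],10)[:2] for p in c])
A=np.c_[2*P,np.ones(len(P))]
for _ in range(5):
    x=np.linalg.lstsq(A,(P**2).sum(1),rcond=None)[0]; R=np.sqrt(x[2]+x[0]**2+x[1]**2)
    e=np.hypot(*(P-x[:2]).T)-R; k=abs(e)<2.5; P=P[k];A=A[k]
print('plate centre',x[:2].round(1),R,len(P),e.std())
```

```text
plate centre [5.755e+02 4.000e-01] 146.43467569185512 172 0.5870050442775736
```

View pics/z_top.png

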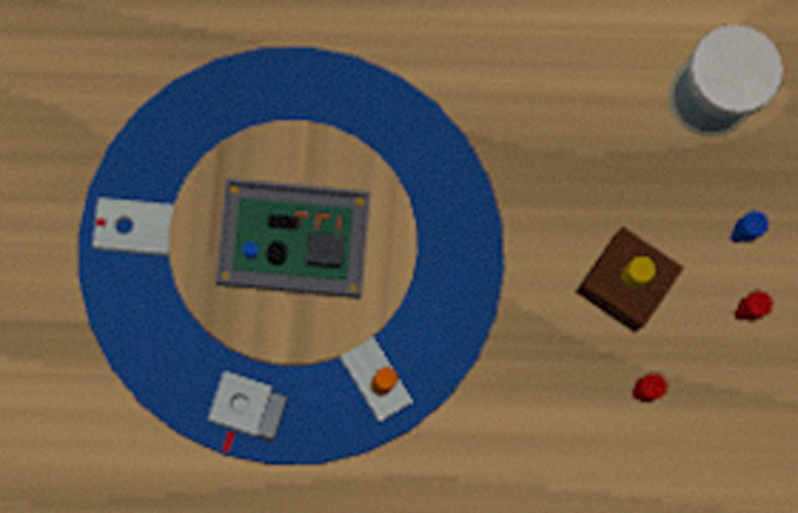

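View pics/z_scene.png

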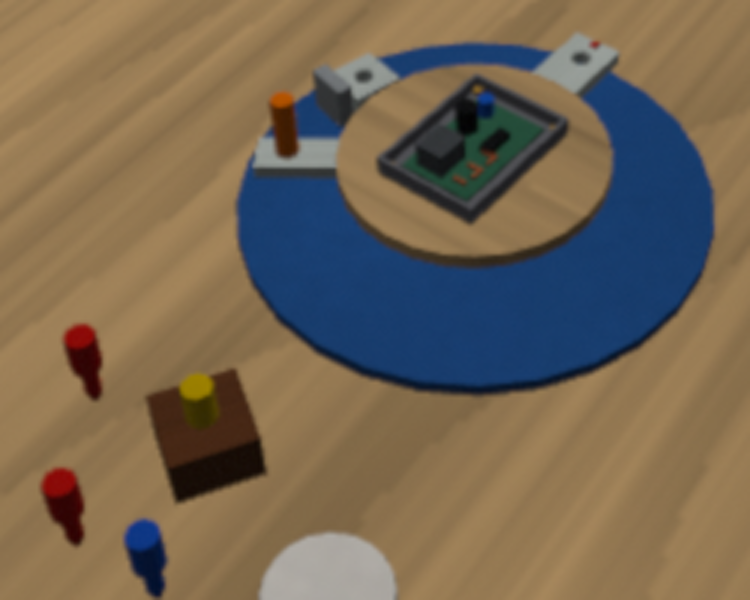

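Run:
```python
from m import *
from scipy.optimize import least_squares
d=grab('top')
g=cv2.cvtColor(d['frame'],cv2.COLOR_RGB2GRAY).astype(float)
def dark(u,v,w=4):
    u,v=int(u),int(v); p=g[v-w:v+w+1,u-w:u+w+1]; t=np.median(p); wt=np.clip(t-15-p,0,None)
    yy,xx=np.mgrid[v-w:v+w+1,u-w:u+w+1]; print(p.round().astype(int)); return (wt*xx).sum()/wt.sum(),(wt*yy).sum()/wt.sum()
a=dark(273,229);b=dark(314,291,3);print(a,b)
L=onplane(d,*a,43)[:2]; I=onplane(d,*b,31)[:2]; P=onplane(d,364.7,282.2,88)[:2]
# plate edges
b_,m=blobs(d,(100,120,30),(122,255,255),2000)
c=max(cv2.findContours(m,cv2.RETR_EXTERNAL,cv2.CHAIN_APPROX_NONE)[0],key=cv2.contourArea)
(cu,cv_),ax,an=cv2.fitEllipse(c); print('ellipse',cu,cv_,ax, onplane(d,cu,cv_,8.)[:2])
Q=np.array([onplane(d,*p[0],10)[:2] for p in c])
def f(x):
    C=x[:2]; t=x[2]
    u=lambda a:np.array([np.cos(a),np.sin(a)])*115
    return np.r_[C+u(t)-L,C+u(t+2.2)-P,np.hypot(*(I-C))-115]
s=least_squares(f,[573,0,1.5]);print('L',L,'I',I,'P',P);print(s.x,s.fun.round(2))
C=s.x[:2];print('circ r',np.percentile(np.hypot(*(Q-C).T),[5,25,50,75,95]).round(1))
for nm,X in zip('LIP',(L,I,P)):print(nm,np.hypot(*(X-C)),np.arctan2(*(X-C)[::-1]))
```

```text
[[147 151 148 137 124 131 148 149 147]
 [149 142 119  91  75  85 111 142 146]
 [145 128  71  53  50  42  60 116 153]
 [141 108  44  50  45  48  41  87 139]
 [140  95  36  50  48  54  46  89 144]
 [144 118  45  43  40  35  49 104 149]
 [145 137 106  69  54  70  98 135 149]
 [145 148 144 129 125 130 133 144 142]
 [142 144 149 148 148 151 150 148 145]]
[[137 101  88  92 109 136 147]
 [102  69  94 113  97 100 125]
 [ 92 127 142 146 136 121 127]
 [ 97 149 149 144 148 141 134]
 [111 144 142 141 148 140 137]
 [126 126 140 140 138 135 144]
 [139 131 132 130 131 137 142]]
(np.float64(273.09204275534444), np.float64(228.68467933491686)) (np.float64(312.7864406779661), np.float64(289.0372881355932))
ellipse 332.2212829589844 237.20028686523438 (139.9778289794922, 149.45843505859375) [576.27292687  -0.68227874]
L [583.51178796 115.26612347] I [469.22184803  35.4909008 ] P [477.76015284 -59.73569712]
[5.76390145e+02 4.92086921e-01 1.49929057e+00] [ 1.09 -0.07  1.06 -0.63 -2.26]
circ r [102.7 145.5 146.7 148.  149.2]
L 114.994770589366 1.5088265259715683
I 112.73846227453743 2.825934121656075
P 115.56496593400037 -2.5933836346517305
```

Measured in world mm: axis ≈ (576,0), lug at 1.50 rad, stop ≈ 2.85 rad, post ≈ (478,-60,88), pin ≈ (558,-234). The 115 mm radii check out within about 1 mm. Next I move beside the post with the fingers shut.

Emit:
servo_tool:
  rows:
    - [[1.2, 2.75, -0.2], -0.07, 0]
    - [[1.2, 2.75, -0.2], -0.07, 0]
    - [[1.2, 2.75, -0.2], -0.07, 0]
    - [[1.2, 2.75, -0.2], -0.07, 0]
    - [[1.2, 2.75, -0.2], -0.07, 0]
  squeeze: 20

```text
clock: 0.77
eef_pos: [281.5, -445.8, 232.2]
tcp_rot: [3.142, -0.0, 0.008]
contact_force: [-0.0, -0.3, -0.4]
opening: 0.301
```

Emit:
servo_tool:
  rows:
    - [[1.2, 2.75, -0.2], -0.07, 0]
    - [[1.2, 2.75, -0.2], -0.07, 0]
    - [[1.2, 2.75, -0.2], -0.07, 0]
    - [[1.2, 2.75, -0.2], -0.07, 0]
    - [[1.2, 2.75, -0.2], -0.07, 0]

```text
clock: 1.18
eef_pos: [341.6, -308.2, 222.4]
tcp_rot: [3.141, -0.0, -0.342]
contact_force: [-0.3, -0.1, -0.5]
opening: 0.003
```

Emit:
servo_tool:
  rows:
    - [[1.2, 2.75, -0.2], -0.07, 0]
    - [[1.2, 2.75, -0.2], -0.07, 0]
    - [[1.2, 2.75, -0.2], -0.07, 0]
    - [[1.2, 2.75, -0.2], -0.07, 0]
    - [[1.2, 2.75, -0.2], -0.07, 0]

```text
clock: 1.6
eef_pos: [401.6, -170.7, 212.4]
tcp_rot: [-3.141, -0.001, -0.692]
contact_force: [0.6, 0.2, -0.7]
opening: 0.001
```

Emit:
servo_tool:
  rows:
    - [[1.2, 2.75, -0.2], -0.07, 0]
    - [[1.2, 2.75, -0.2], -0.07, 0]
    - [[1.2, 2.75, -0.2], -0.07, 0]
    - [[1.2, 2.75, -0.2], -0.07, 0]
    - [[0, 0, 0], 0, 0]

```text
clock: 2.02
eef_pos: [450.9, -58.5, 204.3]
tcp_rot: [-3.14, 0.0, -0.971]
contact_force: [0.0, -0.6, -0.0]
opening: -0.002
```

Emit:
servo_tool:
  rows:
    - [[0.9, 2.4, -2], -0.05, 0]
    - [[0, 0, -3], 0, 0]
    - [[0, 0, 0], 0, 0]

```text
clock: 2.27
eef_pos: [455.8, -37.2, 150.8]
tcp_rot: [3.137, 0.003, -1.016]
contact_force: [-0.9, 0.3, -0.2]
opening: -0.001
```

```bash
cat >> h.py <<'E'
from scipy.spatial.transform import Rotation
def wT(s,d):
    T=np.eye(4);T[:3,:3]=Rotation.from_euler('xyz',s['tcp_rot']).as_matrix();T[:3,3]=s['eef_pos']
    return T@d['hand_eye']
E
python3 - <<'E'
from m import *
s=r.sense();print(s['eef_pos'],s['tcp_rot'])
d=grab('wrist','w1.png');T=wT(s,d)
for c,st in blobs(d,(6,150,90),(20,255,255),50)[0]: print(c,st,onplane(d,*c,88,T),atdepth(d,*c,T))
t=grab('top','t1.png')
for c,st in blobs(t,(8,180,120),(18,255,255),6)[0]: print(c,st,onplane(t,*c,88))
E
```

```text
[455.78064603 -37.18520536 150.80373863] [ 3.13689054  0.00340421 -1.01595477]
[95.4, 98.4] [91, 93, 11, 11, 69] [583.2554532  -51.94509757  88.        ] [601.31118888 -43.6255951   50.09110066]
[111.0, 137.1] [104, 131, 15, 13, 69] [570.27377117 -39.92230357  88.        ] [583.60852606 -30.76600278  55.44323299]
[96.8, 153.6] [89, 142, 18, 23, 139] [572.87142249 -29.45390704  88.        ] [587.26472289 -18.05198704  53.96790328]
[84.5, 173.0] [78, 164, 18, 20, 114] [574.21854785 -17.95835478  88.        ] [588.66165658  -4.716436    54.40008276]
[306.6, 204.4] [292, 191, 30, 28, 642] [476.25659083 -60.66973125  88.        ] [476.36777108 -60.93375822  89.51194169]
[27.2, 223.3] [22, 219, 11, 10, 82] [588.50081435  19.81398142  88.        ] [607.26935378  41.75098332  50.70509677]
[117.9, 278.7] [114, 275, 9, 9, 51] [538.52373982  23.22028177  88.        ] [547.54810829  45.40126227  51.38004441]
```

View pics/w1.png

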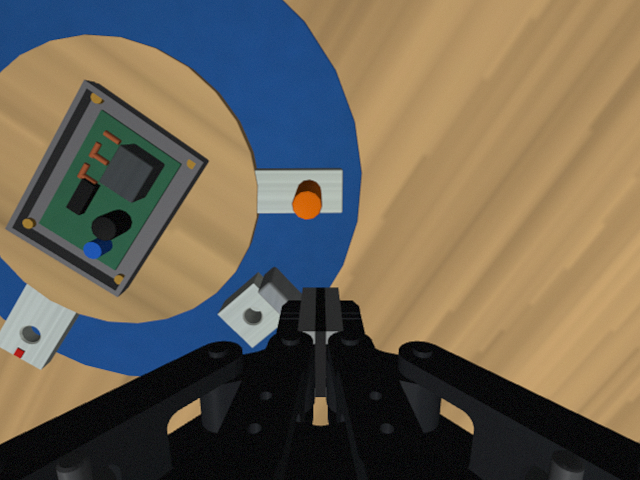

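Wrist view: post top at (307,204), giving (476.3,-60.7), which agrees with the top view. Stop at (275,283), index hole at (254,317), lug hole at (31,334). Going down behind the post.

Emit:
servo_tool:
  rows:
    - [[0.4, 0.25, -2], 0, 0]
    - [[0, 0, -2.5], 0, 0]
    - [[0, 0, -2.5], 0, 0]
    - [[0, 0, -1.7], 0, 0]
    - [[0, 0, 0], 0, 0]

```text
clock: 2.78
eef_pos: [461.1, -36.2, 66.2]
tcp_rot: [3.139, 0.002, -1.019]
contact_force: [-0.7, 0.3, -0.7]
opening: -0.002
```

Run:
```python
from m import *
s=r.sense();print(s['eef_pos'],s['tcp_rot'],s['contact_force'])
d=grab('wrist','w2.png');T=wT(s,d)
for c,st in blobs(d,(6,150,90),(20,255,255),150)[0]: print(c,st,onplane(d,*c,88,T),atdepth(d,*c,T))
```

```text
[461.07830265 -36.24132599  66.16235342] [ 3.13909374e+00  1.69946534e-03 -1.01879293e+00] [-0.67229944  0.31376403 -0.73143453]
[314.7, 265.5] [290, 243, 50, 47, 1769] [476.41448936 -60.52508099  88.        ] [476.49398423 -60.66475126  88.46243211]
```

View pics/w2.png

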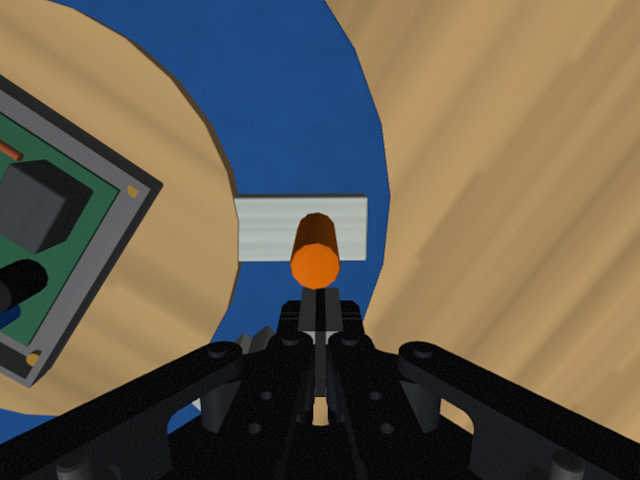

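```bash
cat > arc.py <<'E'
import numpy as np
C=np.array([576.2,0.5])
def tcp(p,off=18.5):
    return C+115*np.array([np.cos(p),np.sin(p)])-off*np.array([-np.sin(p),np.cos(p)])
if __name__=='__main__':
    p=-2.593
    print(tcp(p,28),tcp(p))
    while p<-1.2:
        q=p+.05; dlt=(tcp(q)-tcp(p))/10; print(round(p,3),tcp(p).round(1),'->',dlt.round(2)); p=q
E
python3 arc.py
```

```text
[463.47354925 -35.57973533] [468.42767494 -43.68569848]
-2.593 [468.4 -43.7] -> [ 0.23 -0.53]
-2.543 [470.8 -49. ] -> [ 0.26 -0.52]
-2.493 [473.4 -54.2] -> [ 0.29 -0.51]
-2.443 [476.2 -59.3] -> [ 0.31 -0.49]
-2.393 [479.4 -64.2] -> [ 0.34 -0.48]
-2.343 [482.7 -69. ] -> [ 0.36 -0.46]
-2.293 [486.3 -73.6] -> [ 0.38 -0.44]
-2.243 [490.1 -78. ] -> [ 0.4  -0.42]
-2.193 [494.1 -82.2] -> [ 0.42 -0.4 ]
-2.143 [498.4 -86.2] -> [ 0.44 -0.38]
-2.093 [502.8 -89.9] -> [ 0.46 -0.36]
-2.043 [507.4 -93.5] -> [ 0.48 -0.33]
-1.993 [512.2 -96.8] -> [ 0.49 -0.31]
-1.943 [517.1 -99.9] -> [ 0.51 -0.28]
-1.893 [ 522.2 -102.7] -> [ 0.52 -0.26]
-1.843 [ 527.5 -105.3] -> [ 0.53 -0.23]
-1.793 [ 532.8 -107.6] -> [ 0.55 -0.2 ]
-1.743 [ 538.3 -109.6] -> [ 0.56 -0.18]
-1.693 [ 543.8 -111.4] -> [ 0.56 -0.15]
-1.643 [ 549.5 -112.9] -> [ 0.57 -0.12]
-1.593 [ 555.2 -114.1] -> [ 0.58 -0.09]
-1.543 [ 560.9 -115. ] -> [ 0.58 -0.06]
-1.493 [ 566.7 -115.6] -> [ 0.58 -0.03]
-1.443 [ 572.5 -115.9] -> [ 0.58 -0.  ]
-1.393 [ 578.3 -116. ] -> [0.58 0.03]
-1.343 [ 584.1 -115.7] -> [0.58 0.05]
-1.293 [ 589.9 -115.2] -> [0.58 0.08]
-1.243 [ 595.7 -114.3] -> [0.57 0.11]
```

Emit:
servo_tool:
  rows:
    - [[0.2, -0.34, 0], 0, 0]
    - [[0.1, -0.17, 0], 0, 0]
    - [[0.05, -0.09, 0], 0, 0]
    - [[0.05, -0.09, 0], 0, 0]

```text
clock: 3.17
eef_pos: [467.2, -42.8, 68.5]
tcp_rot: [-3.14, -0.001, -1.019]
contact_force: [-0.1, 0.8, 0.3]
opening: -0.001
```

Emit:
servo_tool:
  rows:
    - [[0.05, -0.09, 0], 0, 0]
    - [[0.05, -0.09, 0], 0, 0]
    - [[0.05, -0.1, 0], 0, 0]

```text
clock: 3.42
eef_pos: [467.8, -45.2, 67.5]
tcp_rot: [-3.141, 0.0, -1.018]
contact_force: [-0.2, 2.3, 1.6]
opening: 0.001
```

Contact at about 2 N. Now along the arc.

Emit:
servo_tool:
  rows:
    - [[0.13, -0.25, 0], 0.025, 0]
    - [[0.2, -0.39, 0], 0.04, 0]
    - [[0.26, -0.51, 0], 0.05, 0]
    - [[0.29, -0.5, 0], 0.05, 0]
    - [[0.31, -0.49, 0], 0.05, 0]

```text
clock: 3.83
eef_pos: [479.4, -66.5, 67.2]
tcp_rot: [3.141, 0.001, -0.801]
contact_force: [-0.6, 2.7, 0.4]
opening: -0.001
```

Emit:
servo_tool:
  rows:
    - [[0.36, -0.46, 0], 0.05, 0]
    - [[0.38, -0.45, 0], 0.05, 0]
    - [[0.4, -0.43, 0], 0.05, 0]
    - [[0.42, -0.41, 0], 0.05, 0]
    - [[0.44, -0.39, 0], 0.05, 0]

```text
clock: 4.25
eef_pos: [499.0, -88.0, 67.1]
tcp_rot: [3.141, 0.002, -0.551]
contact_force: [-1.7, 1.7, 2.0]
opening: 0.002
```

Emit:
servo_tool:
  rows:
    - [[0.46, -0.36, 0], 0.05, 0]
    - [[0.48, -0.33, 0], 0.05, 0]
    - [[0.49, -0.31, 0], 0.05, 0]
    - [[0.51, -0.28, 0], 0.05, 0]
    - [[0.52, -0.26, 0], 0.05, 0]

```text
clock: 4.67
eef_pos: [523.2, -103.5, 66.9]
tcp_rot: [3.141, 0.003, -0.301]
contact_force: [-2.9, -0.2, 1.4]
opening: -0.0
```

Emit:
servo_tool:
  rows:
    - [[0.54, -0.22, 0], 0.05, 0]
    - [[0.55, -0.19, 0], 0.05, 0]
    - [[0.56, -0.16, 0], 0.05, 0]
    - [[0.57, -0.13, 0], 0.05, 0]
    - [[0.57, -0.1, 0], 0.05, 0]

```text
clock: 5.08
eef_pos: [551.2, -111.7, 66.8]
tcp_rot: [3.141, 0.002, -0.051]
contact_force: [-3.0, -1.6, 1.1]
opening: 0.001
```

Emit:
servo_tool:
  rows:
    - [[0.58, -0.07, 0], 0.05, 0]
    - [[0.58, -0.04, 0], 0.05, 0]
    - [[0.46, -0.01, 0], 0.04, 0]
    - [[0.35, 0, 0], 0.03, 0]
    - [[0.23, 0, 0], 0.02, 0]

```text
clock: 5.5
eef_pos: [573.7, -112.9, 66.9]
tcp_rot: [3.142, 0.002, 0.139]
contact_force: [-2.1, -3.6, -0.4]
opening: 0.0
```

Run:
```python
from m import *
s=r.sense();print(s['eef_pos'],s['tcp_rot'],s['contact_force'])
d=grab('wrist','w3.png');T=wT(s,d)
for c,st in blobs(d,(6,150,90),(20,255,255),300)[0]: print(c,st,onplane(d,*c,88,T),atdepth(d,*c,T))
t=grab('top')
im=cv2.cvtColor(t['frame'],cv2.COLOR_RGB2BGR)
cv2.imwrite('pics/t3.png',cv2.resize(im[150:330,230:510],None,fx=2.85,fy=2.85,interpolation=cv2.INTER_CUBIC))
```

```text
[ 573.71363674 -112.86501761   66.92380309] [3.14157264e+00 1.53695217e-03 1.38688094e-01] [-2.12059331 -3.62013083 -0.43636863]
[325.0, 286.3] [304, 239, 49, 82, 2487] [ 594.82514636 -111.46096143   88.        ] [ 595.13955573 -111.40707521   88.7876715 ]
```

View pics/t3.png

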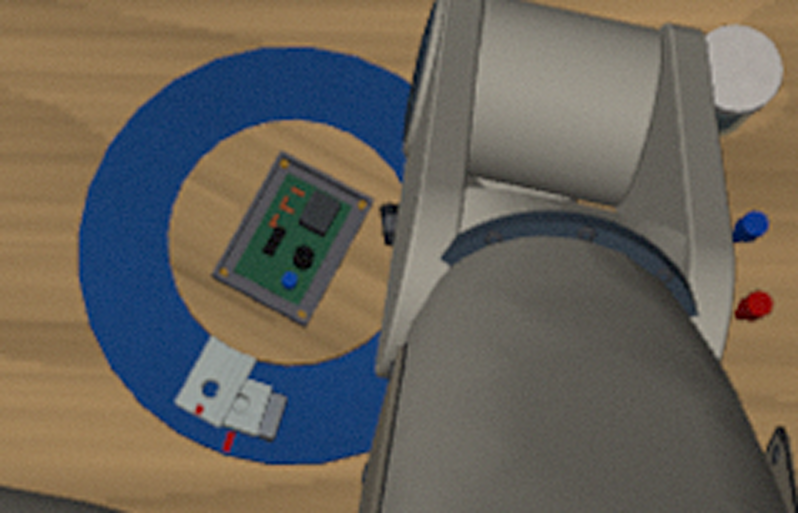

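The index arm (hole at zoom (210,387)) is about 0.17 rad short of the stop, and the force is small. Slowing down for the last stretch.

Emit:
servo_tool:
  rows:
    - [[0.25, 0.02, 0], 0.022, 0]
    - [[0.25, 0.02, 0], 0.022, 0]
    - [[0.25, 0.03, 0], 0.022, 0]
    - [[0.2, 0.03, 0], 0.018, 0]
    - [[0.1, 0.01, 0], 0.01, 0]

```text
clock: 6.02
eef_pos: [584.9, -111.5, 67.2]
tcp_rot: [3.142, -0.0, 0.233]
contact_force: [-2.3, -2.4, -1.2]
opening: -0.004
```

Emit:
servo_tool:
  rows:
    - [[0.1, 0.02, 0], 0.009, 0]
    - [[0.1, 0.02, 0], 0.009, 0]
    - [[0.1, 0.02, 0], 0.009, 0]

```text
clock: 6.27
eef_pos: [587.7, -111.0, 67.3]
tcp_rot: [3.141, -0.0, 0.259]
contact_force: [-2.4, -2.4, 0.1]
opening: -0.001
```

```bash
cat > ang.py <<'E'
from m import *
t=grab('top')
im=cv2.cvtColor(t['frame'],cv2.COLOR_RGB2BGR)
cv2.imwrite('pics/t4.png',cv2.resize(im[260:320,280:350],None,fx=9,fy=9,interpolation=cv2.INTER_CUBIC))
s=r.sense();print(s['eef_pos'],s['tcp_rot'],s['contact_force'])
E
python3 ang.py
```

```text
[ 587.94145119 -110.93054147   67.34713782] [ 3.14146939e+00 -2.92015207e-04  2.59195157e-01] [-1.31476987 -1.51322634 -0.83954607]
```

View pics/t4.png

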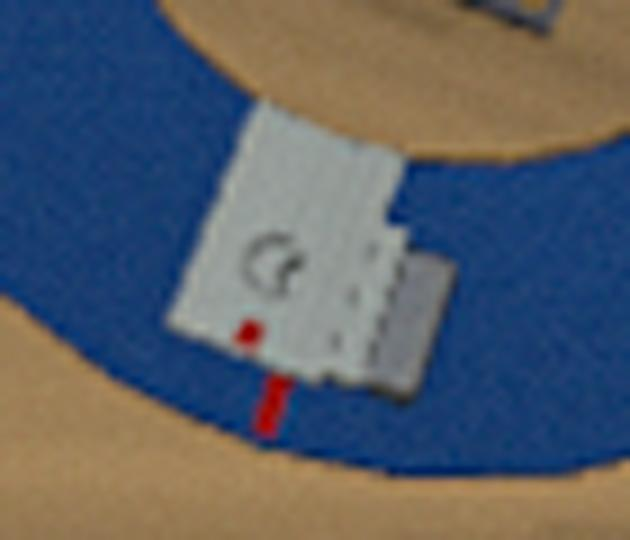

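About 5–7 mm left between the arm's edge (x≈355) and the stop (x≈390).

Emit:
servo_tool:
  rows:
    - [[0.1, 0.03, 0], 0.009, 0]
    - [[0.1, 0.03, 0], 0.009, 0]
    - [[0.05, 0.01, 0], 0.005, 0]

```text
clock: 6.57
eef_pos: [590.3, -110.2, 67.4]
tcp_rot: [3.141, -0.0, 0.282]
contact_force: [-2.0, -2.9, 0.5]
opening: -0.0
```

Emit:
servo_tool:
  rows:
    - [[0.05, 0.01, 0], 0.005, 0]
    - [[0.05, 0.01, 0], 0.005, 0]

```text
clock: 6.73
eef_pos: [591.3, -110.1, 67.4]
tcp_rot: [3.141, -0.0, 0.291]
contact_force: [-1.1, -3.6, 0.9]
opening: -0.001
```

Emit:
servo_tool:
  rows:
    - [[0.05, 0.01, 0], 0.005, 0]

```text
clock: 6.82
eef_pos: [591.7, -109.9, 67.3]
tcp_rot: [3.142, -0.0, 0.296]
contact_force: [-2.2, -2.8, 0.9]
opening: -0.0
```

```bash
python3 ang.py
```

```text
[ 591.84097814 -109.93762513   67.36766818] [ 3.14150665e+00 -2.73312168e-04  2.96564218e-01] [-1.0398092  -2.63034351  0.32247966]
```

View pics/t4.png

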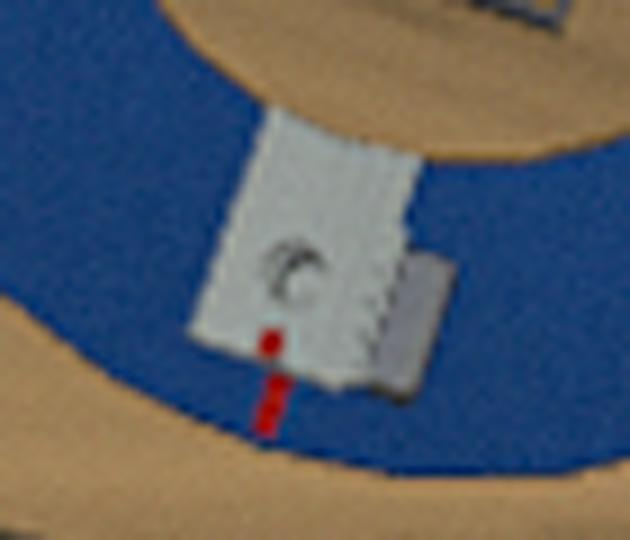

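Nearly there, with 1–2 mm left.

Emit:
servo_tool:
  rows:
    - [[0.05, 0.02, 0], 0.004, 0]
    - [[0.04, 0.01, 0], 0.004, 0]

```text
clock: 7.03
eef_pos: [592.6, -109.6, 67.3]
tcp_rot: [3.142, -0.0, 0.304]
contact_force: [-1.0, -1.9, 0.1]
opening: -0.001
```

Emit:
servo_tool:
  rows:
    - [[0.04, 0.01, 0], 0.003, 0]

```text
clock: 7.12
eef_pos: [593.0, -109.5, 67.3]
tcp_rot: [3.142, -0.0, 0.307]
contact_force: [-2.1, -3.6, 1.4]
opening: 0.002
```

Emit:
servo_tool:
  rows:
    - [[0.04, 0.01, 0], 0.003, 0]

```text
clock: 7.2
eef_pos: [593.4, -109.5, 67.3]
tcp_rot: [3.142, -0.0, 0.31]
contact_force: [-1.9, -2.4, 0.5]
opening: -0.001
```

Emit:
servo_tool:
  rows:
    - [[0.04, 0.01, 0], 0.003, 0]

```text
clock: 7.28
eef_pos: [593.8, -109.3, 67.3]
tcp_rot: [3.142, -0.0, 0.313]
contact_force: [-1.5, -3.5, 1.1]
opening: -0.002
```

Emit:
servo_tool:
  rows:
    - [[0.04, 0.01, 0], 0.003, 0]

```text
clock: 7.37
eef_pos: [594.2, -109.2, 67.3]
tcp_rot: [-3.142, 0.0, 0.316]
contact_force: [-2.8, -2.8, 0.8]
opening: -0.006
```

Emit:
servo_tool:
  rows:
    - [[0.04, 0.01, 0], 0.003, 0]

```text
clock: 7.45
eef_pos: [594.3, -109.2, 67.3]
tcp_rot: [-3.142, 0.001, 0.319]
contact_force: [-4.5, -3.4, 3.9]
opening: 0.002
```

Emit:
servo_tool:
  rows:
    - [[0.04, 0.01, 0], 0.003, 0]

```text
clock: 7.53
eef_pos: [594.3, -109.3, 67.3]
tcp_rot: [-3.141, 0.001, 0.322]
contact_force: [-5.6, -5.5, 4.2]
opening: -0.001
```

```bash
python3 ang.py
```

```text
[ 594.27216973 -109.27678241   67.27098152] [-3.14137340e+00  1.47381795e-03  3.22481401e-01] [-4.81896178 -4.99840472  3.89255057]
```

View pics/t4.png

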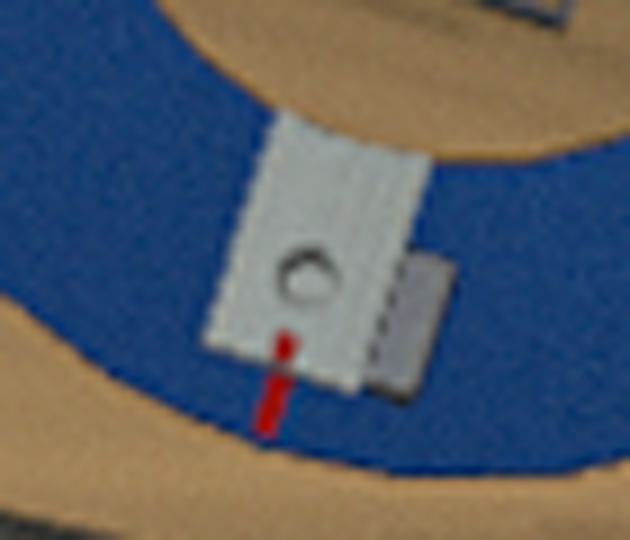

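The arm is now against the stop: the TCP stalls at x=594.3, the force is rising, and the two red marks line up. Bringing it to about 10 N.

Emit:
servo_tool:
  rows:
    - [[0.03, 0, 0], 0, 0]

```text
clock: 7.67
eef_pos: [594.3, -109.2, 67.3]
tcp_rot: [-3.141, 0.002, 0.322]
contact_force: [-6.7, -4.6, 5.0]
opening: -0.001
```

Emit:
servo_tool:
  rows:
    - [[0, 0, 0], 0, 0]

```text
clock: 7.75
eef_pos: [594.3, -109.2, 67.3]
tcp_rot: [-3.141, 0.002, 0.322]
contact_force: [-5.4, -5.0, 4.5]
opening: -0.001
```

Emit:
servo_tool:
  rows:
    - [[0, 0, 0], 0, 0]

```text
clock: 7.83
eef_pos: [594.3, -109.3, 67.3]
tcp_rot: [-3.141, 0.002, 0.322]
contact_force: [-6.5, -5.0, 4.5]
opening: -0.004
```

Emit:
servo_tool:
  rows:
    - [[0.03, 0.01, 0], 0, 0]
    - [[0, 0, 0], 0, 0]

```text
clock: 8.0
eef_pos: [594.3, -109.3, 67.3]
tcp_rot: [-3.141, 0.002, 0.322]
contact_force: [-6.9, -5.6, 5.5]
opening: -0.001
```

Emit:
servo_tool:
  rows:
    - [[0, 0, 0], 0, 0]
    - [[0, 0, 0], 0, 0]

```text
clock: 8.17
eef_pos: [594.3, -109.3, 67.2]
tcp_rot: [-3.141, 0.002, 0.322]
contact_force: [-6.5, -4.4, 5.1]
opening: -0.002
```

Emit:
servo_tool:
  rows:
    - [[0, 0, 0], 0, 0]
    - [[0, 0, 0], 0, 0]

```text
clock: 8.33
eef_pos: [594.3, -109.2, 67.2]
tcp_rot: [-3.141, 0.002, 0.322]
contact_force: [-6.6, -4.5, 5.9]
opening: -0.0
```

Emit:
servo_tool:
  rows:
    - [[0.02, 0.01, 0], 0, 0]
    - [[0, 0, 0], 0, 0]
    - [[0, 0, 0], 0, 0]
    - [[0, 0, 0], 0, 0]
    - [[0, 0, 0], 0, 0]

```text
clock: 8.75
eef_pos: [594.3, -109.2, 67.3]
tcp_rot: [-3.141, 0.003, 0.322]
contact_force: [-7.8, -5.7, 5.9]
opening: -0.002
```

Emit:
servo_tool:
  rows:
    - [[0, 0, 0], 0, 0]
    - [[0, 0, 0], 0, 0]
    - [[0, 0, 0], 0, 0]
    - [[0, 0, 0], 0, 0]
    - [[0, 0, 0], 0, 0]

```text
clock: 9.17
eef_pos: [594.3, -109.3, 67.3]
tcp_rot: [-3.141, 0.003, 0.322]
contact_force: [-7.1, -5.7, 5.0]
opening: -0.001
```

Emit:
servo_tool:
  rows:
    - [[0, 0, 0], 0, 0]
    - [[0, 0, 0], 0, 0]
    - [[0, 0, 0], 0, 0]
    - [[0, 0, 0], 0, 0]
    - [[0, 0, 0], 0, 0]

```text
clock: 9.58
eef_pos: [594.3, -109.3, 67.2]
tcp_rot: [-3.141, 0.003, 0.322]
contact_force: [-7.6, -4.6, 5.8]
opening: 0.004
```

Emit:
servo_tool:
  rows:
    - [[0, 0, 0], 0, 0]
    - [[0, 0, 0], 0, 0]
    - [[0, 0, 0], 0, 0]
    - [[0, 0, 0], 0, 0]
    - [[0, 0, 0], 0, 0]

```text
clock: 10.0
eef_pos: [594.3, -109.2, 67.2]
tcp_rot: [-3.141, 0.003, 0.322]
contact_force: [-7.8, -4.9, 5.8]
opening: 0.005
```

Emit:
servo_tool:
  rows:
    - [[0, 0, 0], 0, 0]
    - [[0, 0, 0], 0, 0]
    - [[0, 0, 0], 0, 0]
    - [[0, 0, 0], 0, 0]
    - [[0, 0, 0], 0, 0]

```text
clock: 10.42
eef_pos: [594.3, -109.3, 67.2]
tcp_rot: [-3.141, 0.003, 0.322]
contact_force: [-7.0, -6.0, 5.2]
opening: 0.002
```

Emit:
servo_tool:
  rows:
    - [[0, 0, 0], 0, 0]
    - [[0, 0, 0], 0, 0]
    - [[0, 0, 0], 0, 0]
    - [[0, 0, 0], 0, 0]
    - [[0, 0, 0], 0, 0]

```text
clock: 10.83
eef_pos: [594.3, -109.2, 67.3]
tcp_rot: [-3.141, 0.003, 0.322]
contact_force: [-7.6, -4.8, 6.7]
opening: 0.003
```

Held for over 2 s at about 10.5 N total. Backing off gently, then going to the pin.

Emit:
servo_tool:
  rows:
    - [[-0.1, -0.03, 0], 0, 0]
    - [[-0.3, -0.1, 0], 0, 0]
    - [[-1.0, -0.4, 0], 0, 0]
    - [[-1.0, -0.6, 0.5], 0, 0]
    - [[-1.0, -1.5, 3], -0.05, 0]

```text
clock: 11.25
eef_pos: [557.5, -133.7, 98.7]
tcp_rot: [-3.137, 0.007, 0.274]
contact_force: [0.2, 0.0, 0.4]
opening: 0.0
```

Emit:
servo_tool:
  rows:
    - [[-0.5, -2, 3], -0.1, 8]
    - [[-0.5, -2, 3], -0.1, 8]
    - [[-0.5, -2, 1.5], -0.1, 8]
    - [[0, -1.5, 0], -0.1, 8]
    - [[0, -1.5, 0], -0.1, 6]

```text
clock: 11.67
eef_pos: [546.3, -226.6, 179.3]
tcp_rot: [3.141, -0.003, -0.234]
contact_force: [-0.5, 0.7, -1.1]
opening: 0.702
```

Emit:
servo_tool:
  rows:
    - [[0, 0, 0], -0.06, 6]
    - [[0, 0, 0], 0, 6]
    - [[0, 0, 0], 0, 6]

```text
clock: 11.92
eef_pos: [545.9, -225.2, 177.4]
tcp_rot: [-3.141, 0.0, -0.287]
contact_force: [0.9, 0.5, -0.0]
opening: 0.703
```

Run:
```python
from m import *
s=r.sense();print(s['eef_pos'],s['tcp_rot'],s['contact_force'],s['opening'])
d=grab('wrist','w5.png');T=wT(s,d)
for c,st in blobs(d,(22,130,60),(34,255,255),100)[0]: print(c,st,onplane(d,*c,58,T),atdepth(d,*c,T))
```

```text
[ 545.92881104 -225.24569709  177.39510857] [-3.14132917e+00  1.82447367e-04 -2.86686160e-01] [ 0.90622518  0.45960731 -0.03027667] 0.7033571813831699
[326.9, 212.9] [314, 196, 28, 32, 651] [ 558.3504492  -233.98056828   58.        ] [ 558.43290833 -233.99786294   58.40926696]
```

View pics/w5.png

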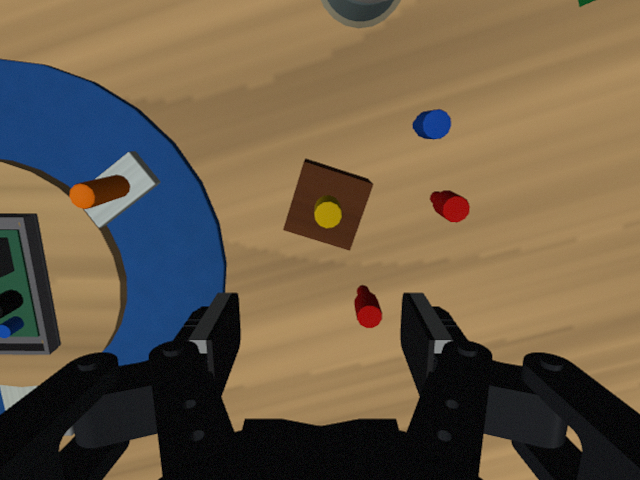

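The pin's head top is at about (328,214), i.e. (558,-234,58), matching the other two views. The blue and red decoys are clear of the fingers. Descending.

Emit:
servo_tool:
  rows:
    - [[0.6, -0.45, -2], 0, 5]
    - [[0.6, -0.45, -3], 0, 5]
    - [[0, 0, -3], 0, 5]
    - [[0, 0, -2.5], 0, 5]
    - [[0, 0, 0], 0, 5]

```text
clock: 12.38
eef_pos: [555.4, -232.3, 67.6]
tcp_rot: [-3.141, 0.008, -0.286]
contact_force: [-0.5, 0.8, -0.5]
opening: 0.577
```

Emit:
servo_tool:
  rows:
    - [[0, 0, 0], 0, 5]
    - [[0, 0, 0], 0, 5]

```text
clock: 12.55
eef_pos: [559.4, -234.1, 73.5]
tcp_rot: [3.141, -0.001, -0.287]
contact_force: [0.2, -0.3, -0.3]
opening: 0.587
```

Run:
```python
from m import *
s=r.sense();print(s['eef_pos'],s['tcp_rot'],s['contact_force'],s['opening'])
d=grab('wrist','w6.png');T=wT(s,d)
for c,st in blobs(d,(22,130,60),(34,255,255),100)[0]: print(c,st,onplane(d,*c,58,T),atdepth(d,*c,T))
```

```text
[ 559.41175495 -234.14519381   73.52344524] [ 3.14147412e+00 -1.16051162e-03 -2.86935580e-01] [ 0.15931344 -0.25828268 -0.26277805] 0.5872569104929712
[318.5, 300.2] [299, 267, 44, 60, 1784] [ 559.97702452 -234.30143748   58.        ] [ 560.35321133 -234.4167987    58.89072003]
```

View pics/w6.png

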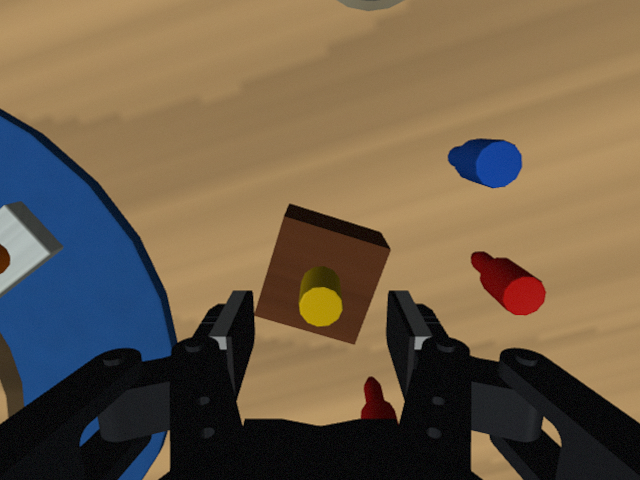

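```bash
cat > disc.py <<'E'
from m import *
def headtop(d,T,z):
    f=d['frame'].astype(int); hsv=cv2.cvtColor(d['frame'],cv2.COLOR_RGB2HSV)
    m=cv2.inRange(hsv,np.array((22,130,125)),np.array((34,255,255)))
    n,l,st,c=cv2.connectedComponentsWithStats(m); i=1+np.argmax(st[1:,4])
    return c[i],st[i],onplane(d,*c[i],z,T)
E
python3 - <<'E'
from disc import *
s=r.sense()
d=grab('wrist');T=wT(s,d)
print(s['eef_pos'],headtop(d,T,58)); print(d['frame'][307,321],d['frame'][280,321])
E
```

```text
[ 559.83660582 -234.3756597    74.08086872] (array([319.90151515, 306.80378788]), array([ 299,  288,   43,   39, 1320], dtype=int32), array([ 557.30193335, -234.19385464,   58.        ]))
[177 147   9] [56 48  2]
```

Emit:
servo_tool:
  rows:
    - [[-0.1, 0, -1], 0, 5]
    - [[0, 0, -1], 0, 5]
    - [[0, 0, -0.75], 0, 5]
    - [[0, 0, 0], 0, 5]
    - [[0, 0, 0], 0, 5]

```text
clock: 13.07
eef_pos: [557.1, -233.9, 43.9]
tcp_rot: [-3.141, 0.002, -0.288]
contact_force: [0.2, -0.8, -0.9]
opening: 0.587
```

Emit:
servo_tool:
  rows:
    - [[0, 0, 0], 0, 5]
    - [[0, 0, 0], 0, 5]
    - [[0, 0, 0], 0, 5]

```text
clock: 13.32
eef_pos: [558.0, -234.3, 45.1]
tcp_rot: [3.142, -0.001, -0.288]
contact_force: [-0.5, 0.4, -0.4]
opening: 0.588
```

Run:
```python
from disc import *
s=r.sense()
d=grab('wrist','w7.png');T=wT(s,d)
print(s['eef_pos'],s['contact_force'],headtop(d,T,58))
```

```text
[ 557.97636757 -234.26905903   45.08542259] [-0.5146162   0.43000028 -0.40402253] (array([318.6340179 , 339.18114797]), array([ 293,  316,   52,   47, 1899], dtype=int32), array([ 557.29180955, -234.22241624,   58.        ]))
```

View pics/w7.png

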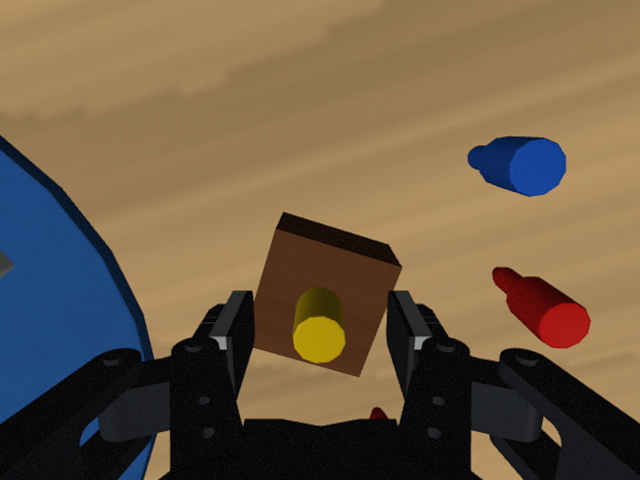

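Centred between the pads. Closing.

Emit:
servo_tool:
  rows:
    - [[0, 0, 0], 0, 1.2]
    - [[0, 0, 0], 0, 1.2]
    - [[0, 0, 0], 0, 1.2]
    - [[0, 0, 0], 0, 1.2]
    - [[0, 0, 0], 0, 1.2]
  squeeze: 40

```text
clock: 13.78
eef_pos: [557.8, -234.2, 45.0]
tcp_rot: [3.142, -0.0, -0.288]
contact_force: [-1.4, 0.3, 3.3]
opening: 0.194
```

Emit:
servo_tool:
  rows:
    - [[0, 0, 0], 0, 1.2]
    - [[0, 0, 0], 0, 1.2]

```text
clock: 13.95
eef_pos: [557.8, -234.2, 45.0]
tcp_rot: [3.142, -0.0, -0.288]
contact_force: [-1.4, 0.5, 5.4]
opening: 0.197
```

Run:
```python
from disc import *
s=r.sense()
d=grab('wrist','w8.png');T=wT(s,d)
print(s['eef_pos'],s['tcp_rot'],s['contact_force'],headtop(d,T,58))
```

```text
[ 557.82707899 -234.19673847   45.04364352] [ 3.14156164e+00 -2.70667222e-04 -2.88215449e-01] [-1.40244448  0.53361989  5.39844515] (array([319.88959324, 338.63180137]), array([ 295,  316,   51,   47, 1893], dtype=int32), array([ 557.24307753, -234.61018159,   58.        ]))
```

View pics/w8.png

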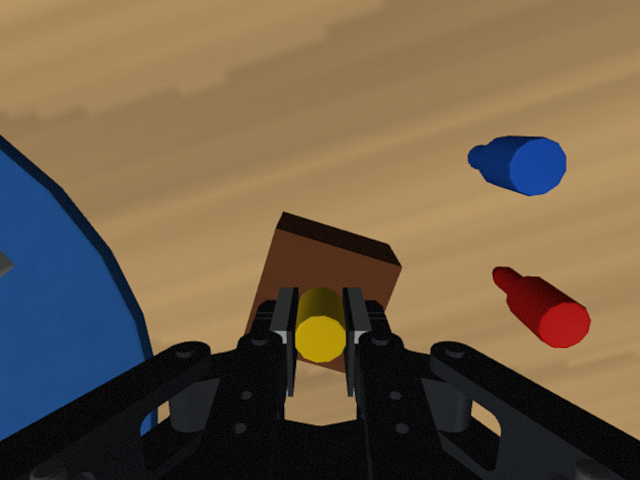

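The pin is gripped: head between the pads, and 17 mm opening reads close to the 18 mm head. Lifting and carrying it over the index arm.

Emit:
servo_tool:
  rows:
    - [[0, 0, 1], 0, 1.2]
    - [[0, 0, 2.5], 0, 1.2]
    - [[0, 0, 3], 0, 1.2]
    - [[0, 0, 3], 0, 1.2]
    - [[0, 0, 1.5], 0, 1.2]

```text
clock: 14.42
eef_pos: [559.0, -234.6, 158.6]
tcp_rot: [3.141, -0.004, -0.288]
contact_force: [1.2, -0.8, -0.8]
opening: 0.191
```

Emit:
servo_tool:
  rows:
    - [[-0.5, 1.4, 0], 0, 1.2]
    - [[-0.9, 2.6, 0], 0, 1.2]
    - [[-1, 2.9, 0], 0, 1.2]
    - [[-1, 2.9, 0], 0, 1.2]
    - [[-1, 2.9, 0], 0, 1.2]

```text
clock: 14.83
eef_pos: [512.0, -105.4, 154.1]
tcp_rot: [-3.141, 0.002, -0.289]
contact_force: [0.0, 0.1, -0.3]
opening: 0.191
```

Emit:
servo_tool:
  rows:
    - [[-1, 2.9, 0], 0, 1.2]
    - [[-1, 2.9, 0], 0, 1.2]
    - [[-1, 2.9, 0], 0, 1.2]
    - [[-1, 2.9, 0], 0, 1.2]
    - [[-0.8, 2.4, 0], 0, 1.2]

```text
clock: 15.25
eef_pos: [463.5, 34.8, 154.1]
tcp_rot: [3.141, 0.002, -0.288]
contact_force: [-0.5, -1.0, -1.1]
opening: 0.196
```

Emit:
servo_tool:
  rows:
    - [[0, 0, 0], 0, 1.2]
    - [[0, 0, 0], 0, 1.2]
    - [[0, 0, 0], 0, 1.2]

```text
clock: 15.5
eef_pos: [465.3, 32.9, 154.5]
tcp_rot: [3.141, 0.0, -0.287]
contact_force: [-0.2, -0.4, -0.6]
opening: 0.191
```

Run:
```python
from disc import *
s=r.sense()
d=grab('wrist','w9.png');T=wT(s,d)
print(s['eef_pos'],s['tcp_rot'],s['contact_force'],headtop(d,T,s['eef_pos'][2]+13))
for c,st in blobs(d,(0,180,90),(4,255,255),15)[0]: print('red',c,st,onplane(d,*c,44,T))
```

```text
[465.33840908  32.93937943 154.49943435] [ 3.14126798e+00  3.77044990e-04 -2.87251356e-01] [-0.16913655 -0.39096752 -0.62187447] (array([319.8725542 , 338.49762031]), array([ 295,  316,   51,   46, 1891], dtype=int32), array([464.83546867,  32.51234777, 167.49943435]))
red [318.5, 266.0] [316, 262, 6, 9, 54] [448.08943291  38.45172472  44.        ]
red [19.7, 422.5] [0, 409, 52, 32, 629] [395.64407422 275.81274045  44.        ]
```

View pics/w9.png

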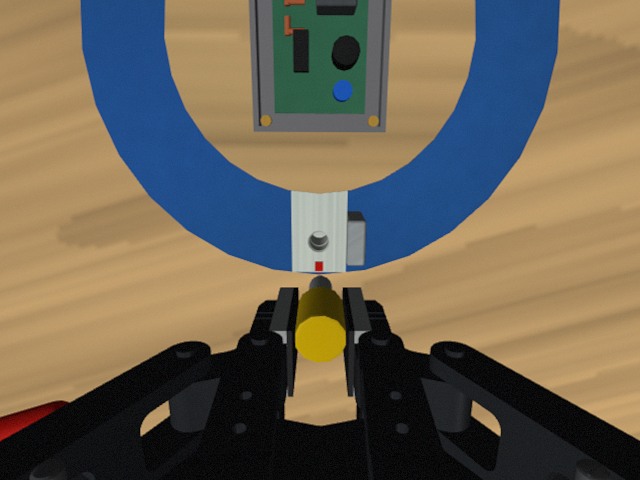

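The wrist view shows the lug hole at about (318,240), its red mark at (318,266) and the pin's tip at about (320,283). Measuring the hole and the pin axis precisely.

```bash
cat > hole.py <<'E'
from disc import *
def proj(d,T,P):
    p=np.linalg.inv(T)@np.r_[P,1]; return d['cx']+d['f']*p[0]/p[2],d['cy']+d['f']*p[1]/p[2]
if __name__=='__main__':
    s=r.sense(); d=grab('wrist'); T=wT(s,d)
    z=s['eef_pos'][2]; print(s['eef_pos'])
    R=T[:3,:3]
    im=cv2.cvtColor(d['frame'],cv2.COLOR_RGB2BGR)
    c,st,H=headtop(d,T,z+13); print('head',H.round(2), 'expected tip px',proj(d,T,[H[0],H[1],z-41]))
    g=d['frame'].max(2).astype(int)
    cu,cv_=[float(v) for v in proj(d,T,[466,33.5,44])]; print('guess',cu,cv_)
    u0,v0=int(cu)-40,int(cv_)-40
    cv2.imwrite('pics/hz.png',cv2.resize(im[v0:v0+100,u0:u0+80],None,fx=6,fy=6,interpolation=cv2.INTER_CUBIC)); print('crop',u0,v0)
E
python3 hole.py
```

```text
[465.61725031  32.53180809 154.55673745]
head [465.12  32.11 167.56] expected tip px (np.float64(319.94293790443965), np.float64(279.20582044399754))
guess 317.4471042894086 238.31200272189008
crop 277 198
```

View pics/hz.png

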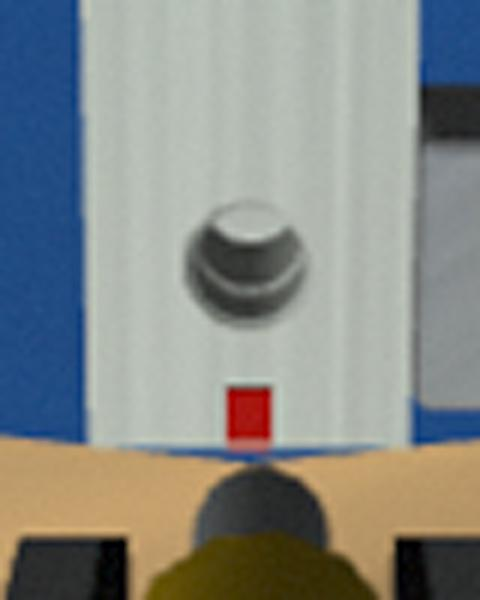

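Run:
```python
from hole import *
s=r.sense(); d=grab('wrist'); T=wT(s,d)
c,st,H=headtop(d,T,s['eef_pos'][2]+13)
L=onplane(d,317.6,241.6,44,T)
print(s['eef_pos'],'hole',L,'head',H[:2],'shift',L[:2]-H[:2], 'depthz',atdepth(d,317,262,T))
C=np.array([576.2,.5]);print(np.hypot(*(L[:2]-C)),np.arctan2(*(L[:2]-C)[::-1]))
t=grab('top'); 
im=cv2.cvtColor(t['frame'],cv2.COLOR_RGB2BGR); cv2.imwrite('pics/t9.png',im)
```

```text
[465.75869404  32.27794704 154.58273783] hole [464.07759605  33.76689224  44.        ] head [465.24774985  31.85531863] shift [-1.1701538   1.91157361] depthz [451.83773913  37.81464483  45.53278693]
116.95349326443252 2.8531646906609263
```

Emit:
servo_tool:
  rows:
    - [[-0.1, 0.16, -1.5], 0, 1.2]
    - [[0, 0, -1.5], 0, 1.2]
    - [[0, 0, -0.4], 0, 1.2]
    - [[0, 0, 0], 0, 1.2]
    - [[0, 0, 0], 0, 1.2]

```text
clock: 16.12
eef_pos: [464.8, 34.1, 120.9]
tcp_rot: [3.141, 0.001, -0.289]
contact_force: [0.1, -0.3, -0.3]
opening: 0.19
```

Emit:
servo_tool:
  rows:
    - [[0, 0, 0], 0, 1.2]
    - [[0, 0, 0], 0, 1.2]
    - [[0, 0, 0], 0, 1.2]
    - [[0, 0, 0], 0, 1.2]
    - [[0, 0, 0], 0, 1.2]

```text
clock: 16.53
eef_pos: [464.9, 34.5, 121.1]
tcp_rot: [-3.141, -0.0, -0.288]
contact_force: [0.6, 0.3, -0.3]
opening: 0.194
```

```bash
python3 hole.py
```

```text
[464.86565114  34.49815481 121.05803085]
head [464.36  34.08 134.06] expected tip px (np.float64(319.9717377299119), np.float64(279.28332508552916))
guess 320.18970739234953 252.34221196477017
crop 280 212
```

View pics/hz.png

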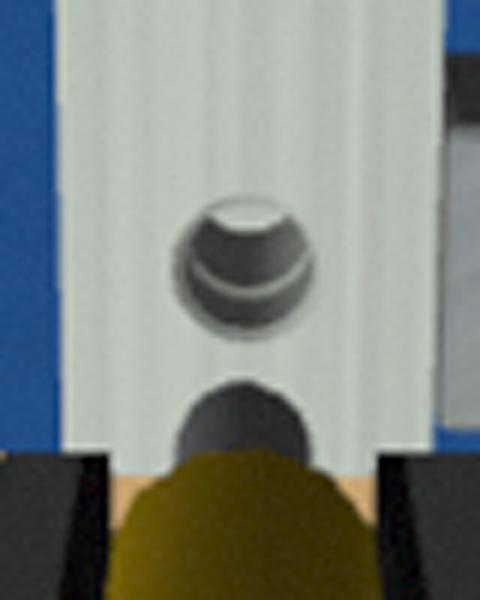

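Run:
```python
from hole import *
s=r.sense(); d=grab('wrist'); T=wT(s,d)
c,st,H=headtop(d,T,s['eef_pos'][2]+13)
L=onplane(d,320.25,256.3,44,T)
print(s['eef_pos'],'hole',L,'head',H[:2],'shift',L[:2]-H[:2])
print(np.hypot(*(L[:2]-[576.2,.5])))
# subpixel hole: dark region on grey arm -> contour ellipse
g=cv2.GaussianBlur(cv2.cvtColor(d['frame'],cv2.COLOR_RGB2GRAY),(3,3),0)
sub=g[240:275,300:342]; print(np.median(sub))
for th in (15,25):
    m=(sub<np.percentile(sub,75)-th).astype(np.uint8); m[28:,:]=m[28:,:]
    cs,_=cv2.findContours(m,cv2.RETR_EXTERNAL,cv2.CHAIN_APPROX_NONE)
    for q in cs:
        if cv2.contourArea(q)>100:
            h=cv2.convexHull(q); e=cv2.fitEllipse(h); print(th,cv2.boundingRect(q),np.array(e[0])+[300,240],e[1])
```

```text
[464.83744186  34.48241385 121.00584986] hole [463.81568933  34.08861077  44.        ] head [464.32234744  34.05723314] shift [-0.50665812  0.03137763]
117.2963258545171
186.0
15 (8, 4, 25, 26) [320.19423485 256.49055481] (25.063894271850586, 25.107635498046875)
25 (8, 6, 25, 23) [320.1909523  256.57162666] (23.593280792236328, 24.234407424926758)
```

Emit:
servo_tool:
  rows:
    - [[-0.05, 0, -1.2], 0, 1.2]
    - [[0, 0, -1.2], 0, 1.2]
    - [[0, 0, -0.6], 0, 1.2]
    - [[0, 0, 0], 0, 1.2]
    - [[0, 0, 0], 0, 1.2]

```text
clock: 17.05
eef_pos: [464.0, 34.5, 90.7]
tcp_rot: [3.141, 0.001, -0.288]
contact_force: [0.2, -0.5, 0.2]
opening: 0.2
```

Emit:
servo_tool:
  rows:
    - [[0, 0, 0], 0, 1.2]
    - [[0, 0, 0], 0, 1.2]
    - [[0, 0, 0], 0, 1.2]
    - [[0, 0, 0], 0, 1.2]

```text
clock: 17.38
eef_pos: [464.5, 34.5, 91.2]
tcp_rot: [-3.141, -0.001, -0.288]
contact_force: [-0.0, -0.1, -1.2]
opening: 0.194
```

```bash
python3 hole.py
python3 - <<'E'
from m import *
d=grab('scene'); im=cv2.cvtColor(d['frame'],cv2.COLOR_RGB2BGR)
cv2.imwrite('pics/s1.png',cv2.resize(im[190:290,230:350],None,fx=6,fy=6,interpolation=cv2.INTER_CUBIC))
E
```

```text
[464.45362357  34.46601501  91.15140213]
head [463.94  34.04 104.15] expected tip px (np.float64(319.984201854871), np.float64(279.29842148574517))
guess 319.8603330716995 270.34629128824395
crop 279 230
```

View pics/hz.png

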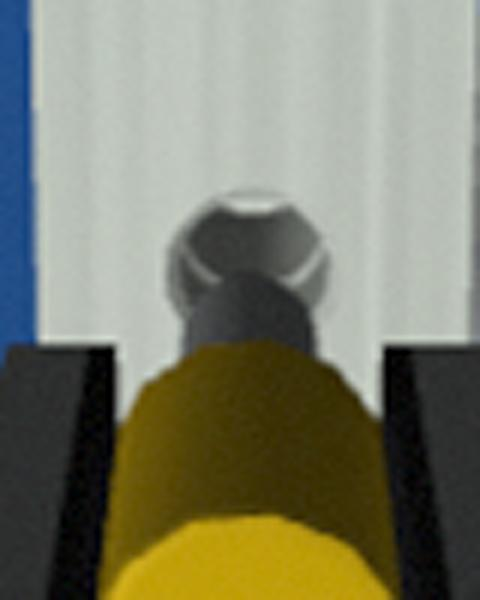

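View pics/s1.png

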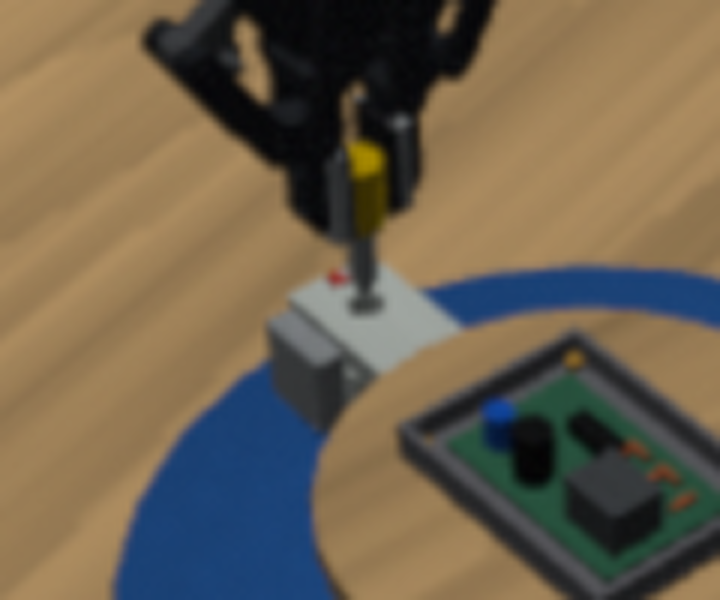

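The tip is about 6 mm above the hole. In both views it lines up with the hole, whose centre is about (319.9,274.7) against a predicted landing of (464,34). Lowering in small steps with a force check.

Emit:
servo_tool:
  rows:
    - [[0, 0, -0.5], 0, 1.2]
    - [[0, 0, -0.4], 0, 1.2]
    - [[0, 0, 0], 0, 1.2]

```text
clock: 17.73
eef_pos: [463.6, 34.4, 80.9]
tcp_rot: [3.141, 0.001, -0.288]
contact_force: [0.0, 0.1, -0.3]
opening: 0.193
```

Emit:
servo_tool:
  rows:
    - [[0, 0, -0.2], 0, 1.2]
    - [[0, 0, -0.2], 0, 1.2]
    - [[0, 0, 0], 0, 1.2]

```text
clock: 17.98
eef_pos: [464.0, 34.4, 77.4]
tcp_rot: [3.141, 0.001, -0.288]
contact_force: [-0.6, -0.2, -1.4]
opening: 0.192
```

Emit:
servo_tool:
  rows:
    - [[0, 0, -0.2], 0, 1.2]
    - [[0, 0, 0], 0, 1.2]
    - [[0, 0, 0], 0, 1.2]

```text
clock: 18.23
eef_pos: [464.2, 34.5, 75.7]
tcp_rot: [3.142, 0.0, -0.288]
contact_force: [-0.2, -0.0, -0.8]
opening: 0.191
```

```bash
python3 hole.py
python3 - <<'E'
from m import *
d=grab('scene'); im=cv2.cvtColor(d['frame'],cv2.COLOR_RGB2BGR)
cv2.imwrite('pics/s2.png',cv2.resize(im[210:270,260:330],None,fx=9,fy=9,interpolation=cv2.INTER_CUBIC))
E
```

```text
[464.16888755  34.45573411  75.71295899]
head [463.66  34.04  88.71] expected tip px (np.float64(319.9524757962755), np.float64(279.2305119971959))
guess 319.5871237883045 281.75405783103844
crop 279 241
```

View pics/hz.png

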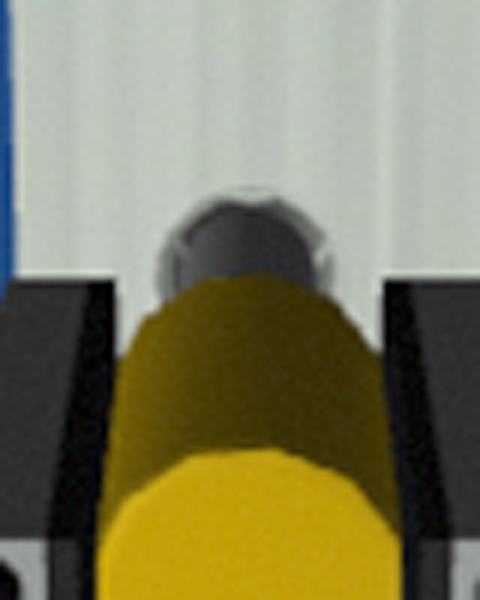

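View pics/s2.png

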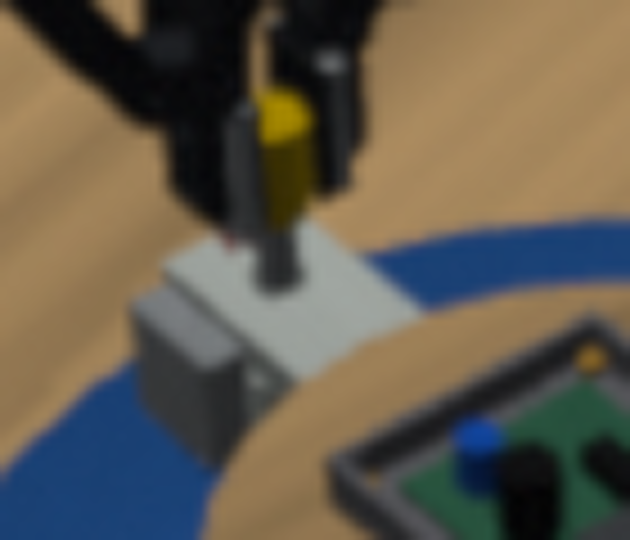

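The shank is in the lug hole with clearance all round and no force. Continuing down.

Emit:
servo_tool:
  rows:
    - [[0, 0, -0.2], 0, 1.2]
    - [[0, 0, -0.2], 0, 1.2]
    - [[0, 0, -0.1], 0, 1.2]

```text
clock: 18.58
eef_pos: [464.1, 34.5, 70.5]
tcp_rot: [3.142, 0.0, -0.288]
contact_force: [-0.9, 0.1, -0.8]
opening: 0.197
```

Emit:
servo_tool:
  rows:
    - [[0, 0, -0.2], 0, 1.2]
    - [[0, 0, -0.2], 0, 1.2]
    - [[0, 0, 0], 0, 1.2]

```text
clock: 18.83
eef_pos: [464.0, 34.4, 66.3]
tcp_rot: [3.141, 0.001, -0.288]
contact_force: [-0.9, -0.5, -0.9]
opening: 0.192
```

Emit:
servo_tool:
  rows:
    - [[0, 0, -0.2], 0, 1.2]
    - [[0, 0, -0.2], 0, 1.2]
    - [[0, 0, 0], 0, 1.2]

```text
clock: 19.08
eef_pos: [464.0, 34.4, 62.4]
tcp_rot: [3.141, 0.0, -0.288]
contact_force: [0.2, -0.3, -0.3]
opening: 0.192
```

Emit:
servo_tool:
  rows:
    - [[0, 0, -0.2], 0, 1.2]
    - [[0, 0, -0.1], 0, 1.2]
    - [[0, 0, 0], 0, 1.2]

```text
clock: 19.33
eef_pos: [464.1, 34.5, 59.6]
tcp_rot: [3.142, 0.0, -0.288]
contact_force: [-0.5, -0.3, -0.3]
opening: 0.195
```

Emit:
servo_tool:
  rows:
    - [[0, 0, -0.1], 0, 1.2]
    - [[0, 0, 0], 0, 1.2]

```text
clock: 19.5
eef_pos: [464.2, 34.4, 58.7]
tcp_rot: [3.142, 0.0, -0.288]
contact_force: [-0.7, -0.4, -0.7]
opening: 0.194
```

Emit:
servo_tool:
  rows:
    - [[0, 0, -0.1], 0, 1.2]
    - [[0, 0, 0], 0, 1.2]

```text
clock: 19.67
eef_pos: [464.2, 34.5, 57.7]
tcp_rot: [3.142, 0.0, -0.288]
contact_force: [0.5, 0.8, -1.4]
opening: 0.19
```

Emit:
servo_tool:
  rows:
    - [[0, 0, -0.05], 0, 1.2]
    - [[0, 0, 0], 0, 1.2]

```text
clock: 19.83
eef_pos: [464.2, 34.4, 57.2]
tcp_rot: [3.142, 0.0, -0.288]
contact_force: [-0.1, 0.3, -0.4]
opening: 0.191
```

Emit:
servo_tool:
  rows:
    - [[0, 0, -0.05], 0, 1.2]
    - [[0, 0, 0], 0, 1.2]

```text
clock: 20.0
eef_pos: [464.3, 34.5, 57.0]
tcp_rot: [-3.142, -0.0, -0.288]
contact_force: [-0.9, 0.0, 3.4]
opening: 0.191
```

Emit:
servo_tool:
  rows:
    - [[0, 0, -0.05], 0, 1.2]
    - [[0, 0, 0], 0, 1.2]

```text
clock: 20.17
eef_pos: [464.3, 34.5, 56.9]
tcp_rot: [-3.142, -0.0, -0.288]
contact_force: [-2.2, -0.2, 11.7]
opening: 0.194
```

The head seated exactly at the predicted height: TCP z 57.0, force rising to 12 N. Easing off and releasing.

Emit:
servo_tool:
  rows:
    - [[0, 0, 0.04], 0, 1.2]
    - [[0, 0, 0.03], 0, 1.2]
    - [[0, 0, 0], 0, 1.2]

```text
clock: 20.42
eef_pos: [464.3, 34.5, 57.0]
tcp_rot: [-3.142, -0.0, -0.288]
contact_force: [-0.1, -0.3, 1.4]
opening: 0.195
```

Emit:
servo_tool:
  rows:
    - [[0, 0, 0], 0, 2.2]
    - [[0, 0, 0], 0, 2.8]
    - [[0, 0, 0], 0, 4]
    - [[0, 0, 0], 0, 4]
    - [[0, 0, 0], 0, 4]

```text
clock: 20.83
eef_pos: [464.2, 34.5, 56.9]
tcp_rot: [3.142, 0.0, -0.288]
contact_force: [1.0, -0.3, 0.7]
opening: 0.469
```

Emit:
servo_tool:
  rows:
    - [[0, 0, 0.5], 0, 4]
    - [[0, 0, 2], 0, 4]
    - [[0, 0, 3], 0, 4]
    - [[0, 0, 3], 0, 4]
    - [[0, 0, 1], 0, 4]

```text
clock: 21.25
eef_pos: [466.0, 34.6, 155.8]
tcp_rot: [-3.14, -0.004, -0.288]
contact_force: [1.1, -0.1, 0.6]
opening: 0.469
```

Emit:
servo_tool:
  rows:
    - [[0, 0, 0], 0, 4]
    - [[0, 0, 0], 0, 4]
    - [[0, 0, 0], 0, 4]

```text
clock: 21.5
eef_pos: [463.3, 34.4, 150.9]
tcp_rot: [3.141, 0.002, -0.288]
contact_force: [-0.4, 0.7, -0.1]
opening: 0.469
```

Run:
```python
from hole import *
s=r.sense(); d=grab('wrist','w10.png'); T=wT(s,d)
print(s['clock'],s['eef_pos'],s['contact_force'],headtop(d,T,70))
c=headtop(d,T,70)[0]; print(atdepth(d,*c,T))
q=grab('scene'); im=cv2.cvtColor(q['frame'],cv2.COLOR_RGB2BGR)
cv2.imwrite('pics/s3.png',cv2.resize(im[190:290,230:350],None,fx=6,fy=6,interpolation=cv2.INTER_CUBIC))
for c,st in blobs(q,(22,150,100),(32,255,255),15)[0]: print(c,onplane(q,*c,68),atdepth(q,*c))
```

```text
21.5 [463.34237551  34.38760583 150.8822588 ] [-0.39166099  0.73273871 -0.13812899] (array([319.18207681, 251.47368421]), array([304, 237,  31,  30, 703], dtype=int32), array([463.80716589,  34.10311748,  70.        ]))
[464.14106342  34.00146652  71.13164048]
[290.0, 230.3] [465.03882978  34.33019515  68.        ] [466.61301274  32.42076507  70.01427917]
[515.9, 265.0] [861.6880458  174.37340343  68.        ] [853.7772099  233.21142523  17.64255794]
```

View pics/w10.png

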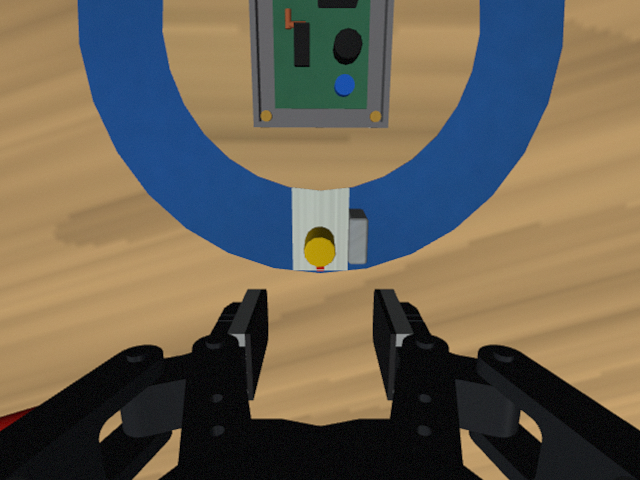

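View pics/s3.png

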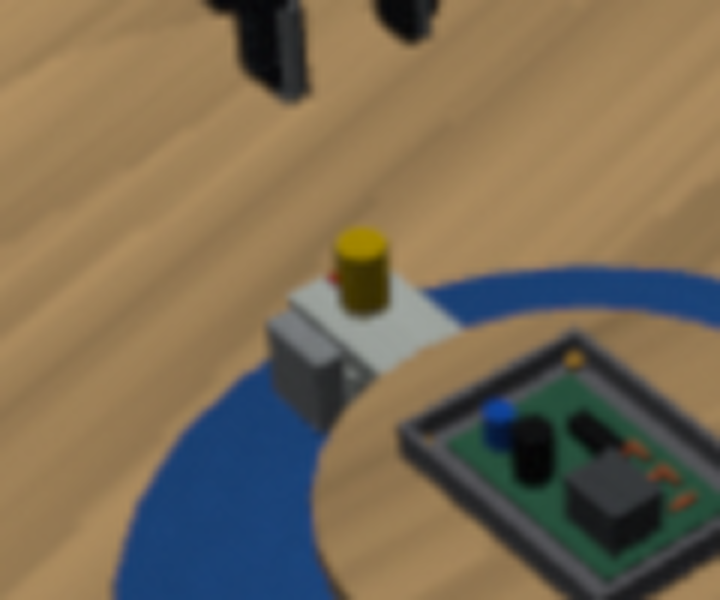

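The pin stands upright with its head flat on the arm: top at about z 70–71 (expected 70), axis at (463.8,34.1) over the measured hole. The arm is still against the stop and the gripper is clear. Letting it settle, then handing in.

Emit:
servo_tool:
  rows:
    - [[0, 0, 0], 0, 4]
    - [[0, 0, 0], 0, 4]
    - [[0, 0, 0], 0, 4]
    - [[0, 0, 0], 0, 4]
    - [[0, 0, 0], 0, 4]

```text
clock: 22.02
eef_pos: [464.2, 34.5, 151.8]
tcp_rot: [3.142, 0.0, -0.288]
contact_force: [-0.1, 0.7, 0.7]
opening: 0.472
```

```bash
python3 -c "
from rig import r
s=r.sense();print(s['clock'],s['eef_pos'],s['contact_force']);print(r.sign_off())"
```

```text
22.0167 [464.21123257  34.45368547 151.83786092] [-0.1437224   0.69270358  0.68374107]
the job is handed in; nothing more can be done
None
```

The turntable is at its stop, the yellow-headed pin is fully home through both holes and released, and the job was handed in at 22 s of the 72 s allowed.

- **Push:** I turned the post anticlockwise with the closed fingers until the index arm stalled on the stop. I then held a steady push of about 10.5 N for over 2 s. The highest force I read was about 11 N. That total includes sideways friction, so the push square to the post was nearer 9 N, still inside the 7–13 N band.
- **Pin:** I took the pin from its block and lowered it through the arm's hole with almost no force until the head seated. It seated at exactly the height predicted from the parking block (tool height 57.0 mm), with the force rising to about 12 N. I then eased off, opened the fingers and lifted about 95 mm clear.
- **Last checks:** The pin stands upright, with its head top at 70–71 mm against an expected 70 mm. Its axis is within about 1 mm of the measured hole, and the arm is still against the stop. I never went near the jar, heat sink or screwdriver, but did not re-measure them at the end.
- **Disagreement:** The wrist camera put the hole 117 mm from the axis I had found with the top camera, against 115 mm given. That is within the 2 mm calibration error, and the insertion did not depend on it.

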